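# Nip the glued block in the trigger clamp and hold it

### The job

Two trigger bar clamps are mounted side by side on the jig: one has the glued wooden block standing between its jaws, in the other a headshell is parked. Pump the trigger of the clamp with the block (squeeze it towards its handle, let it out, squeeze again), moving the jaw only by its trigger, until the jaw has closed on the block and its sprung pad is pressed in about half way (6 of its 12 mm, some 9 N), and finish still holding the trigger squeezed like that. Never let the pad bottom and crush the block, do not work the clamp with the headshell, and leave the headshell and the other things where they are.

Things in the scene. Friction and masses are not known exactly. Their poses are not given: they have to be found in the camera images.
- board: Plywood jig fixed to the lid, 290 mm along x, 280 along y; top (the bed) 30 mm above the origin, which lies on the lid midway between the faces of the two fixed jaws. x runs along both clamp bars, from the handles (robot side) to the moving jaws; z up. Two identical trigger bar clamps lie at y = +75 mm (left) and -75 mm (right); posts, jaws and work stand in line along x, the bars run in slots below the bed.
- block_center (a point): Centre of the loose glued-up two-layer wooden block (32 mm along the board's x, 50 along y, 35 high, 60 g). It stands on the bed between the jaws of one of the two clamps, 1 to 7 mm clear of that clamp's fixed jaw.
- headshell_center (a point): Centre of the loose silver headshell (20 x 48 mm, 12 high, 20 g) parked flat on the bed between the jaws of the other clamp.
- adapter: Bystander: loose aluminium record-centre ring, 38 mm across, 8 high, lying on the bed between the two clamps; origin at its underside centre.
- jar: Bystander: loose green glass jar with black twist cap, 56 mm across, 66 high; origin at its underside centre.
- protractor: Bystander: loose flat black aluminium protractor, 160 x 50 x 4 mm; origin at its underside centre.
- puck: Bystander: loose brass record weight, 76 mm across, 42 high; origin at its underside centre.
- trigger_mid_left (a point): Middle of the left black trigger post (12 mm along board x, 26 along y), 96 mm above the lid, 22 below its top; moves with the trigger, at board x = -60 when out. The like, fixed handle post stands with its middle at board x = -94: 46 mm over both posts when out, 29 when fully squeezed. Both tops are 118 mm above the lid, so that fingers can straddle the pair from above.
- trigger_left (a joint): left trigger: 0 = out, up to 0.017 m as it is squeezed straight towards the handle (board -x). A spring of 3.2 N (out) to 4.6 N (in) returns it. A ratchet moves the jaw only while the trigger goes in, leaves it where it is when the trigger comes out; teeth 5 mm apart, so up to 5 mm or so of each squeeze is lost; a full one advances the jaw 10 to 15 mm.
- jaw_left (a joint): left moving jaw with its bar: its travel towards the fixed jaw, m. At 0 the pad face stands 90 mm from the fixed jaw's face; the gap is 0.090 minus this value (plus the pad's value). Friction of 4 N is all that holds it when the trigger is out: it then springs back until the pad is pressed in only about 2 mm.
- pad_left (a joint): Sprung rubber pad on the left moving jaw: 0 = sticking out, grows as it is pressed back into the jaw, 0.012 m = bottomed. Spring 1.5 N per mm, so the pressing force on the work is 1500 N/m times this value.
- head_left: Moving jaw of the left clamp with its pad: steel plate 44 mm wide, top 75 mm above the lid, its back 34 mm beyond the pad face; origin on the lid, 90 mm before (board -x) the pad face.
- anvil_left: Fixed jaw of the left clamp, steel; origin on the lid, below the middle of its face.
- grip_left: Trigger post of the left clamp; its origin lies on the lid, 60 mm ahead (board +x) of the post's middle.
- trigger_mid_right (a point): Middle of the right black trigger post (12 mm along board x, 26 along y), 96 mm above the lid, 22 below its top; moves with the trigger, at board x = -60 when out. The like, fixed handle post stands with its middle at board x = -94: 46 mm over both posts when out, 29 when fully squeezed. Both tops are 118 mm above the lid, so that fingers can straddle the pair from above.
- trigger_right (a joint): right trigger: 0 = out, up to 0.017 m as it is squeezed straight towards the handle (board -x). A spring of 3.2 N (out) to 4.6 N (in) returns it. A ratchet moves the jaw only while the trigger goes in, leaves it where it is when the trigger comes out; teeth 5 mm apart, so up to 5 mm or so of each squeeze is lost; a full one advances the jaw 10 to 15 mm.
- jaw_right (a joint): right moving jaw with its bar: its travel towards the fixed jaw, m. At 0 the pad face stands 90 mm from the fixed jaw's face; the gap is 0.090 minus this value (plus the pad's value). Friction of 4 N is all that holds it when the trigger is out: it then springs back until the pad is pressed in only about 2 mm.
- pad_right (a joint): Sprung rubber pad on the right moving jaw: 0 = sticking out, grows as it is pressed back into the jaw, 0.012 m = bottomed. Spring 1.5 N per mm, so the pressing force on the work is 1500 N/m times this value.
- head_right: Moving jaw of the right clamp with its pad: steel plate 44 mm wide, top 75 mm above the lid, its back 34 mm beyond the pad face; origin on the lid, 90 mm before (board -x) the pad face.
- anvil_right: Fixed jaw of the right clamp, steel; origin on the lid, below the middle of its face.
- grip_right: Trigger post of the right clamp; its origin lies on the lid, 60 mm ahead (board +x) of the post's middle.
- block: The glued-up block; origin at its underside centre.
- headshell: The headshell; origin at its underside centre.
There are look-alikes about, which are no part of the job. Of the things that look like the block, the smallest one is meant.

How it is judged:
On the way, in this order (a step that is already met when the one before it is completed fails the run):
1. the trigger of the block's clamp is squeezed in by more than 9 mm (((y of block_center in the frame of board above 0.05 m and value of joint trigger_left above 0.009 m) or (y of block_center in the frame of board below -0.05 m and value of joint trigger_right above 0.009 m))), for 0.05 s.
2. that trigger is let out again, to less than 6 mm (((y of block_center in the frame of board above 0.05 m and value of joint trigger_left below 0.006 m) or (y of block_center in the frame of board below -0.05 m and value of joint trigger_right below 0.006 m))), for 0.05 s.
3. the pad is pressed in more than 3 mm by the block (((y of block_center in the frame of board above 0.05 m and value of joint pad_left above 0.003 m and contact force between block and anvil_left above 2.5 N) or (y of block_center in the frame of board below -0.05 m and value of joint pad_right above 0.003 m and contact force between block and anvil_right above 2.5 N))), for 0.2 s.
At the end, for the whole second after the job is handed in: The block stands upright and still, nipped between the jaws of its clamp: pad pressed in 3.5 to 9.5 mm, the block pressing on the fixed jaw with 3 to 18 N, and the fingers still pressing on that clamp's trigger with more than 3 N (angle between block's own z axis and vertical below 0.1 rad and linear speed of block below 0.02 m/s and ((y of block_center in the frame of board above 0.05 m and value of joint pad_left between 0.0035 and 0.0095 m and contact force between block and anvil_left between 3 and 18 N and contact force between the fingers and grip_left above 3 N and value of joint trigger_left above 0.001 m) or (y of block_center in the frame of board below -0.05 m and value of joint pad_right between 0.0035 and 0.0095 m and contact force between block and anvil_right between 3 and 18 N and contact force between the fingers and grip_right above 3 N and value of joint trigger_right above 0.001 m))); the arm keeps its last pose, push and grip.
It fails at once if the block is crushed: pad bottomed (over 11.7 mm) or more than 30 N on the block (((y of block_center in the frame of board above 0.05 m and value of joint pad_left above 0.0117 m) or contact force between block and anvil_left above 30 N) or ((y of block_center in the frame of board below -0.05 m and value of joint pad_right above 0.0117 m) or contact force between block and anvil_right above 30 N)).
It fails at once if the trigger of the clamp with the headshell is squeezed by more than 6 mm ((y of block_center in the frame of board above 0.05 m and value of joint trigger_right above 0.006 m) or (y of block_center in the frame of board below -0.05 m and value of joint trigger_left above 0.006 m)).
It fails at once if the robot pushes a moving jaw or its pad (more than 2.5 N) (contact force between any of the fingers, the arm and head_left above 2.5 N or contact force between any of the fingers, the arm and head_right above 2.5 N).
It fails at once if the headshell is moved by more than 15 mm or another bystander by more than 25 mm (distance of headshell from where it was at the start of the episode above 0.015 m or distance of any of adapter, jar, protractor, puck from where it was at the start of the episode above 0.025 m).
It also fails if it takes over 67 s, if anything falls off the work surface, if the arm or the gripper's body presses on something with over 40 N, if the wrist force passes 120 N, or if a joint passes its speed limit or range.

### The arm

A 6-joint arm with a two-finger parallel gripper is mounted at the origin on the work surface. World frame = base frame: x ahead of the robot, y to its left, z up, the work surface at z = 0. Lengths are in m, angles in rad, forces in N, time in s.
With the tool pointing down it reaches from about 0.35 to 0.775 m from the base axis. Payload 5.5 kg.
Tool frame: the origin (TCP) lies on the centre line of the jaws, within the pads' length; the fingertips stand 11 mm ahead of it and the grasp point (between the pads) lies 8 mm behind it (env.tip_extent is the distance from the TCP to the fingertips, in m); z points along the fingers, y is the line along which they close (so a half turn about z gives the same grasp; the last joint's range is limited). The gripper opens to 85 mm and grips with 20 to 120 N. Pads are 22 mm wide; open, the fingers measure 114 mm over their backs; the gripper's body (76 mm by 85 mm) begins 54 mm behind the grasp point. The pads swing forward as they close: fully open they stand 13 mm farther back than shut.
Start: joints at [-1.321, 0.313, 0.046, 1.304, 0, 1.431], TCP at [0.219, -0.532, 0.242] pointing down, gripper open.
Joint ranges: [-2.76, 2.76], [-0.86, 1.69], [-1.03, 1.26], [-2.2, 2.34], [-1.47, 1.5], [-3.14, 3.14]. Speed limits (rad/s): [2.57, 2.57, 3.14, 3.14, 3.14, 3.14].

### API

Orientations are given as a unit quaternion [w, x, y, z].
In Python, from workcell import env gives the robot as it stands.
- The arm moves only by the shell command python3 -m jog 'ROWS' [FORCE]. ROWS is JSON, a list of rows, each a list of 5 numbers: the gripper's target within -1 to 1 (shut at 1, half-way at 0, fully open at -1), then the shift along the tool's x, y, z in m, then the turn about the tool's z in degrees. In form: [[fingers, tx, ty, tz, turn], ...]. A call has 1 to 5 rows; each row shifts and turns the commanded pose from where the row before left it, along the tool's axes as they then stand; what a row does not reach is not made up. A row lasts 1/12 s, in which the tool goes at most 41.7 mm and 7.16 degrees, less where a joint would pass 70% of its speed; a pose out of reach is approached as far as the arm can. A call is refused whole if a number of a shift passes 0.0417 or a number of a turn 7.16, either way. A call with a gripper value outside its range is refused whole. The fingers move at their own pace and stop on an object; FORCE is the grip in N (left out, the last holds). Time passes only in rows, so rows that do not move let the fingers close. It gives the time, the measured TCP pose, the force, the opening and the grip force at its end, in the units of the state.
- env.get_state(): the state, without advancing time (a new reading comes with each control period).
- env.read_camera(name): name is "scene" or "top" or "wrist"; returns a dict with "img" (384x512x3 uint8, red, green, blue), "fov_y" (degrees; the focal length in pixels is half the picture's height over the tangent of half this angle, whatever the lens; pixels are square), "cx", "cy" (the principal point, pixels), "D" ([k1, k2, p1, p2, k3] as OpenCV has them; the pictures are not rectified), "T" (4x4, takes a point from camera to world coordinates). Camera axes: x right, y up, looking along -z (the intrinsics and any distortion apply to the point x, -y, -z); pixel columns grow to the right and rows downward; lengths in m; the calibration is good to about 2 mm. A picture is of the moment at which its call begins. There is no depth.
- env.hand_in(): hands the job in; it is judged then, once.
The state is a dict: "clock": time; "joint_pos": joint angles; "qvel": joint speeds; "tau": joint torques, N m; "tcp_pos": TCP position; "orientation": TCP orientation; "wrist_force": force on the tool from outside, world axes, zero at the start; "ft_torque": the same for the moment, N m; "finger_gap": finger opening in m; "grip_force": force on a finger pad.
Only numpy, scipy, OpenCV 4.12 (cv2) and the standard library are available. Lean on these libraries where they do the work, as an engineer would, in place of code of your own. Each camera call takes 0.05 s, during which the arm holds its last target. There are 200 camera calls.

## Working session

There is one attempt and no reset: what is moved stays moved. The work goes in short steps, Python scripts to look and compute and a shell command to move; the robot and the scene stay as the last step left them, time stands still between calls to the robot, and variables do not carry over. Pictures are saved under pics/ and viewed, at most 10 in all, crops included, and the job is handed in when it is done.

```bash
mkdir -p pics; cat > h.py <<'E'
import numpy as np, cv2
from workcell import env
def K(c):
    h=c["img"].shape[0]; f=h/2/np.tan(np.radians(c["fov_y"])/2)
    return np.array([[f,0,c["cx"]],[0,f,c["cy"]],[0,0,1.]])
def ray(c,uv):
    p=cv2.undistortPoints(np.array([[uv]],float),K(c),np.array(c["D"],float))[0,0]
    T=np.array(c["T"]); return T[:3,3],T[:3,:3]@np.array([p[0],-p[1],-1.])
def onz(c,uv,z):
    o,d=ray(c,uv); return o+d*(z-o[2])/d[2]
def proj(c,P):
    T=np.array(c["T"]); q=(np.atleast_2d(P)-T[:3,3])@T[:3,:3]; q=q*[1,-1,-1]
    return cv2.projectPoints(q,np.zeros(3),np.zeros(3),K(c),np.array(c["D"],float))[0][:,0]
E
python3 - <<'E'
from h import *
import pickle
d={}
for n in("scene","top"):
    c=env.read_camera(n); d[n]=c
    print(n,c["fov_y"],np.round(c["T"],3).tolist(),c["D"])
pickle.dump(d,open("d.pkl","wb"))
for n in d: cv2.imwrite(f"pics/{n}0.png",cv2.resize(d[n]["img"][...,::-1],(800,600),interpolation=cv2.INTER_CUBIC))
s=env.get_state();print(s)
E
```

```text
scene 45.40883392972939 [[0.835, -0.315, 0.452, 1.133], [0.55, 0.44, -0.71, -0.978], [0.025, 0.841, 0.54, 0.844], [0.0, 0.0, 0.0, 1.0]] [-0.06890884  0.          0.          0.          0.        ]
top 42.998249062854335 [[-0.017, 0.991, -0.13, 0.357], [-1.0, -0.02, -0.022, -0.015], [-0.025, 0.129, 0.991, 1.319], [0.0, 0.0, 0.0, 1.0]] [-0.12243501  0.          0.          0.          0.        ]
{'clock': 0.1, 'joint_pos': array([-1.32061253e+00,  3.13962205e-01,  4.51059665e-02,  1.30361315e+00,
        2.23896366e-05,  1.43119849e+00]), 'qvel': array([-1.05882960e-03, -1.42373235e-03,  1.89067623e-03,  9.14009242e-05,
        2.56536022e-03,  1.03545104e-03]), 'tau': array([ 1.96809902e-03, -4.81723201e+01,  2.99246281e+01,  1.26707825e-02,
       -2.07978974e-04,  6.25632538e-06]), 'tcp_pos': array([ 0.21838169, -0.53144535,  0.24148251]), 'orientation': array([-8.35873467e-04,  9.81068478e-01,  1.93659343e-01, -3.50531447e-05]), 'wrist_force': array([0.23979773, 0.38347101, 0.48585234]), 'ft_torque': array([-0.02257506,  0.01583273, -0.0131425 ]), 'grip_force': 0.0, 'finger_gap': 0.08551736130555727}
```

View pics/top0.png

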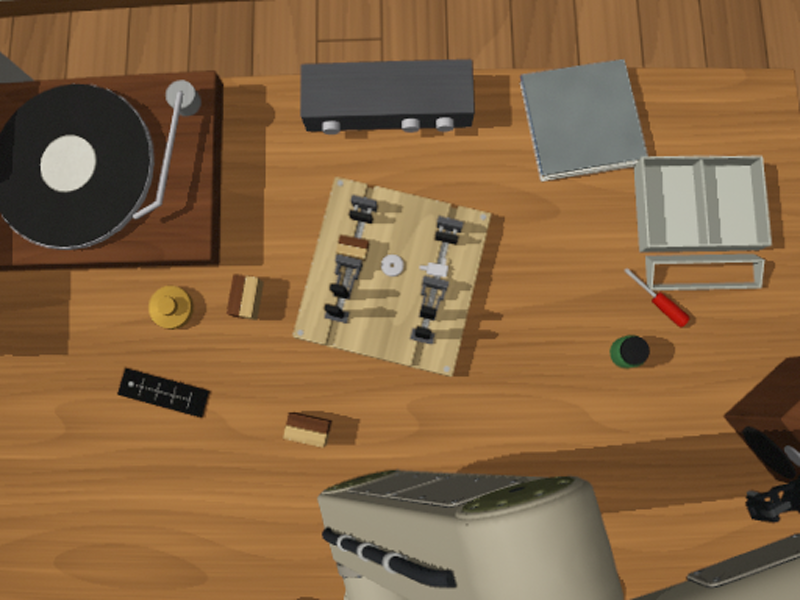

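View pics/scene0.png

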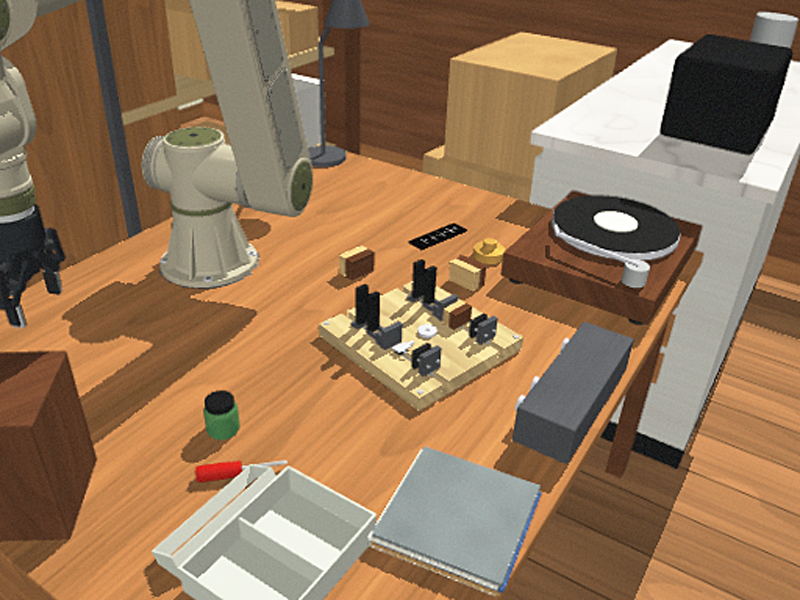

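The top view shows the left clamp holding a brown/tan block at (352,247) and the right clamp holding the headshell at (437,268). There are three block candidates: (352,247) in the clamp, and loose ones at (243,297) and (308,428). The one in the clamp looks smallest and stands between jaws, so it fits. I'll confirm this in a crop with the predicted posts overlaid.

```bash
cat > m.py <<'E'
from h import *
import pickle
d=pickle.load(open("d.pkl","rb")); c=d["top"]; s=d["scene"]; k=512/800
img=c["img"]; hsv=cv2.cvtColor(img,cv2.COLOR_RGB2HSV)
m=((hsv[...,1]<125)&(hsv[...,2]>110)&(hsv[...,0]>12)&(hsv[...,0]<32)).astype(np.uint8)*255
roi=np.zeros_like(m); roi[105:250,180:325]=255; m=cv2.morphologyEx(m&roi,cv2.MORPH_OPEN,np.ones((3,3)))
cs=max(cv2.findContours(m,cv2.RETR_EXTERNAL,cv2.CHAIN_APPROX_NONE)[0],key=cv2.contourArea)
hull=cv2.convexHull(cs)[:,0]
P=np.array([onz(c,p,0.03)[:2] for p in hull],np.float32)
r=cv2.minAreaRect(P); print(r)
click=np.array([(337,178),(494,212),(453,376),(293,338)])*k
Q=np.array([onz(c,p,0.03) for p in click]); print(np.round(Q,4).tolist(), [np.linalg.norm(Q[i]-Q[i-1]).round(4) for i in range(4)])
# scene corners: right/front/left of bed: 
Sc=np.array([(522,341),(420,407),(319,329)])*k
for z in(0.03,): print("scene",[onz(s,p,z).round(3).tolist() for p in Sc])
E
python3 m.py
```

```text
((0.566993236541748, 0.018722355365753174), (0.28118789196014404, 0.29198962450027466), 75.05142211914062)
[[0.7398, 0.1119, 0.03], [0.6723, -0.1604, 0.03], [0.3909, -0.0816, 0.03], [0.4602, 0.1891, 0.03]] [np.float64(0.29), np.float64(0.2806), np.float64(0.2922), np.float64(0.2795)]
scene [[0.748, 0.099, 0.03], [0.685, -0.175, 0.03], [0.405, -0.095, 0.03]]
```

```bash
cat > ov.py <<'E'
from m import *
yaw=np.radians(-15.1); ex=np.array([np.cos(yaw),np.sin(yaw),0]); ey=np.array([-ex[1],ex[0],0])
O=np.array([0.567,0.0187,0.])
def B(x,y,z): return O+x*ex+y*ey+np.array([0,0,z])
ims=[]
for n,(u0,v0,w,h) in (("top",(180,105,145,145)),("scene",(195,155,145,110))):
    cc=d[n]; S=400/w
    a=cv2.resize(cc["img"][v0:v0+h,u0:u0+w,::-1],(400,int(h*S)),interpolation=cv2.INTER_CUBIC)
    for x,y,z,col in [(sx*.145,sy*.14,.03,(0,0,255)) for sx in(1,-1) for sy in(1,-1)]+[(-.06,y,.118,(0,255,0)) for y in(.075,-.075)]+[(-.094,y,.118,(255,255,0)) for y in(.075,-.075)]+[(0,y,.03,(255,0,255)) for y in(.075,-.075)]:
        p=(proj(cc,B(x,y,z))[0]-[u0,v0]+.5)*S
        cv2.circle(a,tuple(int(t) for t in p),2,col,-1)
    b=np.zeros((400,400,3),np.uint8); b[:a.shape[0]]=a[:400]; ims.append(b)
cv2.imwrite("pics/ov.png",np.hstack(ims))
E
python3 ov.py
```

```text
((0.566993236541748, 0.018722355365753174), (0.28118789196014404, 0.29198962450027466), 75.05142211914062)
[[0.7398, 0.1119, 0.03], [0.6723, -0.1604, 0.03], [0.3909, -0.0816, 0.03], [0.4602, 0.1891, 0.03]] [np.float64(0.29), np.float64(0.2806), np.float64(0.2922), np.float64(0.2795)]
scene [[0.748, 0.099, 0.03], [0.685, -0.175, 0.03], [0.405, -0.095, 0.03]]
```

View pics/ov.png

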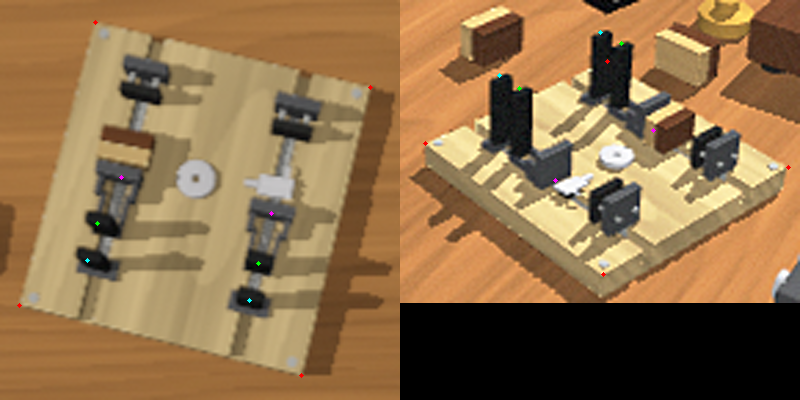

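Confirmed: the small brown/tan block stands in the left clamp at crop (127,145), visibly smaller than both loose ones. My board model fits: corners and post tops agree within about 3 mm, with the left trigger post top at crop (100,224). So the left clamp is the one to work. I'll move above it now.

```bash
R='[[-1,0.03,-0.0285,0,0],[-1,0.03,-0.0285,0,0],[-1,0.03,-0.0285,0,0],[-1,0.03,-0.0285,0,0],[-1,0.03,-0.0285,0,0]]'; python3 -m jog '[[-1,0.03,-0.0285,0,0],[-1,0.03,-0.0285,0,0],[-1,0.03,-0.0285,0,0],[-1,0.03,-0.0285,0,0],[-1,0.03,-0.0285,0,0]]' 60
python3 -m jog '[[-1,0.03,-0.0285,0,0],[-1,0.03,-0.0285,0,0],[-1,0.03,-0.0285,0,0],[-1,0.03,-0.0285,0,0],[-1,0.03,-0.0285,0,0]]'
python3 -m jog '[[-1,0.03,-0.0285,0,0],[-1,0.03,-0.0285,0,0],[-1,0.03,-0.0285,0,0],[-1,0.03,-0.0285,0,0],[-1,0.03,-0.0285,0,0]]'
python3 -m jog '[[-1,0.03,-0.0285,0,0],[-1,0.02,-0.02,0,0],[-1,0,0,0,-7],[-1,0,0,0,-7],[-1,0,0,0,-7]]'
python3 -m jog '[[-1,0,0,0,-7],[-1,0,0,0,-7],[-1,0,0,0,-7],[-1,0,0,0,-7],[-1,0,0,0,-3.6]]'
python3 -m jog '[[-1,0,0,0,0]]'
```

```text
clock: 0.52
tcp_pos: [0.3032, -0.3412, 0.2418]
orientation: [-0.0, 0.981, 0.193, -0.0]
wrist_force: [0.2, 0.2, -0.0]
finger_gap: 0.0853
grip_force: 0.0
clock: 0.93
tcp_pos: [0.3878, -0.1522, 0.2422]
orientation: [0.0, 0.981, 0.193, -0.0]
wrist_force: [1.8, -0.3, 0.1]
finger_gap: 0.0857
grip_force: 0.0
clock: 1.35
tcp_pos: [0.4724, 0.0367, 0.2421]
orientation: [0.0, 0.981, 0.194, -0.0]
wrist_force: [0.5, -0.5, 0.2]
finger_gap: 0.0856
grip_force: 0.0
clock: 1.77
tcp_pos: [0.4999, 0.0994, 0.2416]
orientation: [-0.0, 0.928, 0.373, -0.001]
wrist_force: [-0.6, 0.1, -0.1]
finger_gap: 0.0855
grip_force: 0.0
clock: 2.18
tcp_pos: [0.4998, 0.0984, 0.2418]
orientation: [-0.0, 0.792, 0.611, -0.0]
wrist_force: [-0.1, -0.7, 0.3]
finger_gap: 0.0849
grip_force: 0.0
clock: 2.27
tcp_pos: [0.4998, 0.0984, 0.2418]
orientation: [-0.0, 0.793, 0.609, -0.0]
wrist_force: [-0.0, -0.8, 0.6]
finger_gap: 0.0855
grip_force: 0.0
```

```bash
cat > w.py <<'E'
from ov import *
c=env.read_camera("wrist"); pickle.dump(c,open("w.pkl","wb"))
a=cv2.resize(c["img"][...,::-1],(800,600),interpolation=cv2.INTER_CUBIC)
for x in(-.054,-.066,-.088,-.1):
  for y in (.062,.088):
    p=(proj(c,B(x,y,.118))[0]+.5)*800/512-.5
    cv2.circle(a,tuple(int(t) for t in p),3,(0,255,0),-1); print(x,y,p.round())
cv2.imwrite("pics/w1.png",a); print(np.round(c["T"],3).tolist(),c["fov_y"])
E
python3 w.py
```

```text
((0.566993236541748, 0.018722355365753174), (0.28118789196014404, 0.29198962450027466), 75.05142211914062)
[[0.7398, 0.1119, 0.03], [0.6723, -0.1604, 0.03], [0.3909, -0.0816, 0.03], [0.4602, 0.1891, 0.03]] [np.float64(0.29), np.float64(0.2806), np.float64(0.2922), np.float64(0.2795)]
scene [[0.748, 0.099, 0.03], [0.685, -0.175, 0.03], [0.405, -0.095, 0.03]]
-0.054 0.062 [454. 282.]
-0.054 0.088 [456. 230.]
-0.066 0.062 [430. 282.]
-0.066 0.088 [431. 230.]
-0.088 0.062 [385. 282.]
-0.088 0.088 [385. 230.]
-0.1 0.062 [361. 282.]
-0.1 0.088 [360. 230.]
[[0.966, 0.249, 0.07, 0.518], [-0.259, 0.931, 0.256, 0.163], [-0.001, -0.266, 0.964, 0.373], [0.0, 0.0, 0.0, 1.0]] 58.886663682934554
```

View pics/w1.png

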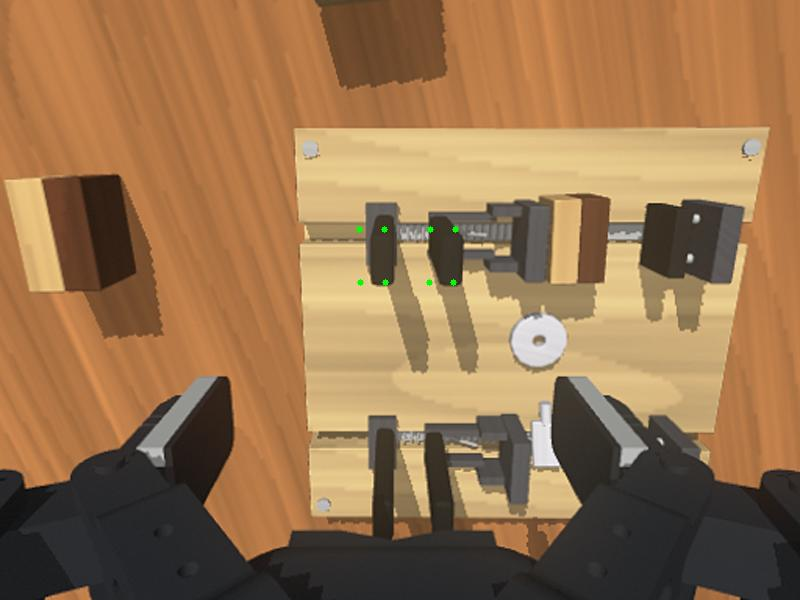

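The wrist view shows the left handle and trigger post tops at about (384,260) and (451,260). They sit about 4.5 mm further along board x and 2.5 mm less in y than predicted. The block is at (575,240), the pad face at (645,240) and the headshell at (542,440). Next I shift +13 mm in tool x and y, then descend.

```bash
python3 -c "
from workcell import env; print(env.tip_extent)"
python3 -m jog '[[-1,0.013,0.013,0,0],[-1,0,0,0.037,0],[-1,0,0,0.037,0],[-1,0,0,0,0],[-1,0,0,0,0]]'
python3 w.py | grep -v '(('
```

```text
0.011
clock: 2.73
tcp_pos: [0.5139, 0.1074, 0.1667]
orientation: [-0.002, 0.794, 0.608, -0.002]
wrist_force: [-0.1, 0.2, 0.5]
finger_gap: 0.086
grip_force: 0.0
[[0.7398, 0.1119, 0.03], [0.6723, -0.1604, 0.03], [0.3909, -0.0816, 0.03], [0.4602, 0.1891, 0.03]] [np.float64(0.29), np.float64(0.2806), np.float64(0.2922), np.float64(0.2795)]
scene [[0.748, 0.099, 0.03], [0.685, -0.175, 0.03], [0.405, -0.095, 0.03]]
-0.054 0.062 [446. 366.]
-0.054 0.088 [447. 297.]
-0.066 0.062 [412. 366.]
-0.066 0.088 [413. 297.]
-0.088 0.062 [352. 366.]
-0.088 0.088 [350. 297.]
-0.1 0.062 [319. 366.]
-0.1 0.088 [316. 297.]
[[0.965, 0.25, 0.075, 0.533], [-0.261, 0.931, 0.256, 0.172], [-0.006, -0.267, 0.964, 0.297], [0.0, 0.0, 0.0, 1.0]] 58.886663682934554
```

View pics/w1.png

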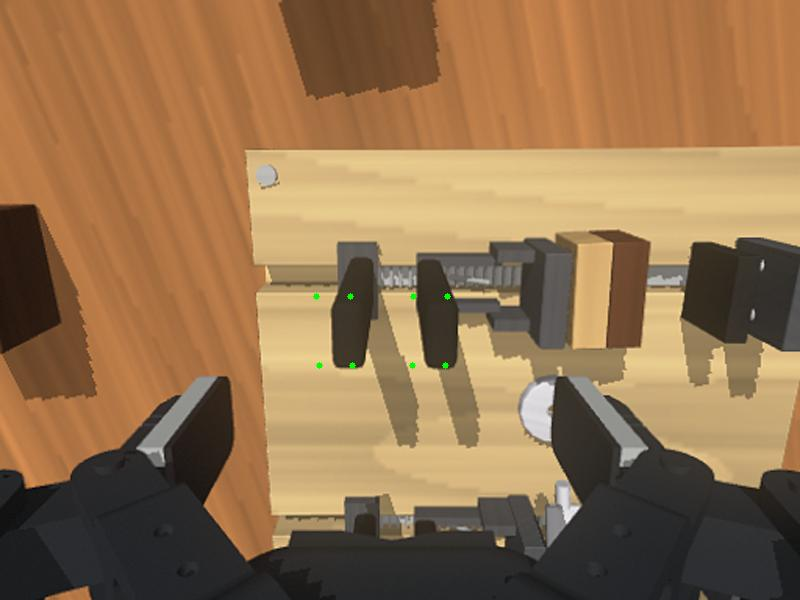

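Post tops now show at (349,332) and (440,332), centred between the fingertips at (232) and (555). I'll descend straddling them, then start pulling.

```bash
python3 -m jog '[[-1,0.003,0,0.036,0],[-1,0,0,0.036,0],[-1,0,0,0,0],[-1,0,0,0,0],[-1,0,0,0,0]]'
python3 -m jog '[[-1,0,-0.008,0,0],[-1,0,-0.007,0,0],[-1,0,0,0,0],[-1,0,0,0,0]]'
```

```text
clock: 3.2
tcp_pos: [0.5187, 0.1105, 0.0992]
orientation: [0.001, 0.794, 0.608, 0.001]
wrist_force: [0.3, -0.4, 1.1]
finger_gap: 0.0851
grip_force: 0.0
clock: 3.53
tcp_pos: [0.5023, 0.1146, 0.0974]
orientation: [0.0, 0.794, 0.608, 0.001]
wrist_force: [1.1, -0.5, -0.2]
finger_gap: 0.085
grip_force: 0.0
```

```bash
for i in 1; do python3 -m jog '[[-1,0,-0.004,0,0],[-1,0,0,0,0],[-1,0,0,0,0]]'; done
python3 -m jog '[[-1,0,-0.004,0,0],[-1,0,0,0,0],[-1,0,0,0,0]]'
python3 -m jog '[[-1,0,-0.004,0,0],[-1,0,0,0,0],[-1,0,0,0,0]]'
```

```text
clock: 3.78
tcp_pos: [0.4983, 0.1154, 0.0964]
orientation: [0.0, 0.794, 0.608, -0.0]
wrist_force: [-0.7, -0.5, 0.7]
finger_gap: 0.0854
grip_force: 0.0
clock: 4.03
tcp_pos: [0.4952, 0.1163, 0.0964]
orientation: [0.0, 0.794, 0.608, 0.0]
wrist_force: [2.4, -1.0, 0.5]
finger_gap: 0.0853
grip_force: 1.2
clock: 4.28
tcp_pos: [0.4921, 0.1172, 0.0964]
orientation: [0.001, 0.794, 0.608, 0.001]
wrist_force: [5.6, -1.5, -2.3]
finger_gap: 0.0856
grip_force: 2.6
```

```bash
python3 -m jog '[[-1,0,-0.005,0,0],[-1,0,0,0,0],[-1,0,0,0,0]]'
python3 -m jog '[[-1,0,-0.005,0,0],[-1,0,0,0,0],[-1,0,0,0,0]]'
python3 w.py | grep zz
```

```text
clock: 4.53
tcp_pos: [0.4876, 0.1185, 0.0965]
orientation: [0.001, 0.794, 0.608, 0.001]
wrist_force: [5.3, -1.3, -2.3]
finger_gap: 0.0851
grip_force: 2.8
clock: 4.78
tcp_pos: [0.483, 0.1197, 0.0966]
orientation: [0.001, 0.794, 0.608, 0.001]
wrist_force: [6.5, -1.9, -2.6]
finger_gap: 0.0853
grip_force: 3.0
```

View pics/w1.png

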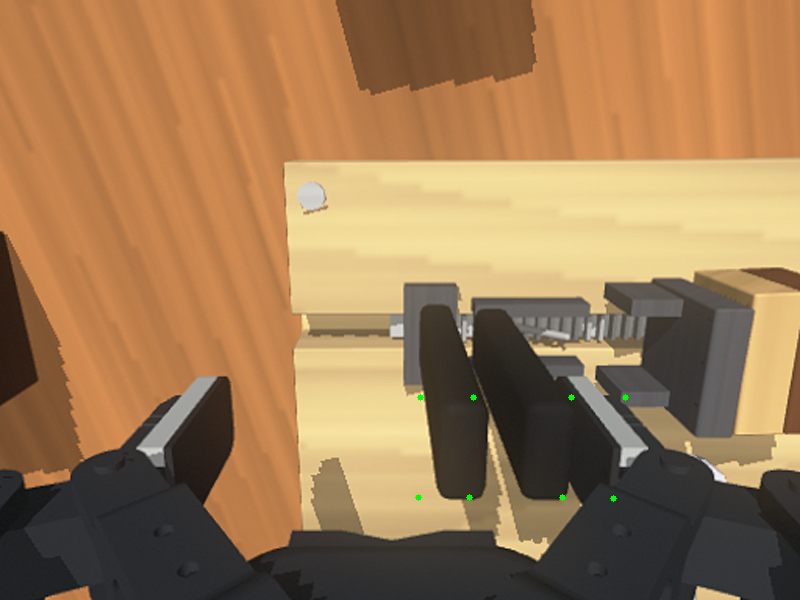

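The trigger is squeezed about 14 mm: the posts measure 32 mm overall (437 to 570 px), with the finger pad on the trigger at (575,440). I'll track the jaw and block in the scene camera by template matching against the first image.

```bash
cat > tr.py <<'E'
from h import *
import pickle,sys
ref=pickle.load(open("d.pkl","rb"))["scene"]
yaw=np.radians(-15.1); ex=np.array([np.cos(yaw),np.sin(yaw),0]); ey=np.array([-ex[1],ex[0],0]); O=np.array([0.571,0.0175,0.])
c=env.read_camera("scene")
up=lambda i:cv2.resize(i,None,fx=8,fy=8,interpolation=cv2.INTER_CUBIC)
def shift(u,v,w,h):
    t=up(ref["img"][v-h:v+h,u-w:u+w]); s=up(c["img"][v-h-8:v+h+8,u-w-16:u+w+8])
    r=cv2.matchTemplate(s,t,cv2.TM_CCOEFF_NORMED); _,mx,_,l=cv2.minMaxLoc(r)
    return (np.array(l)/8-[16,8]),mx
for n,(u,v,w,h),x in (("head",(311,211,9,11),.1),("block",(294,202,8,9),.03),("anvilR",(257,214,7,9),-.01)):
    P=O+x*ex+.075*ey+[0,0,.06]; J=proj(ref,P-.001*ex)[0]-proj(ref,P)[0]
    s,m=shift(u,v,w,h); print(n,"mm toward anvil",round(s@J/(J@J),1),"px",s,"score",round(m,2))
s=env.get_state(); print(s["clock"],s["tcp_pos"].round(4),s["wrist_force"].round(1))
if len(sys.argv)>1: cv2.imwrite(sys.argv[1],cv2.resize(c["img"][165:245,240:350,::-1],(770,560),interpolation=cv2.INTER_CUBIC))
E
python3 tr.py pics/s1.png
```

```text
head mm toward anvil 12.2 px [-3.    -1.875] score 0.88
block mm toward anvil 0.4 px [-0.125  0.   ] score 0.86
anvilR mm toward anvil -1.0 px [ 0.375 -0.125] score 0.9
4.8833 [0.483  0.1197 0.0966] [ 5.7 -2.6 -1.8]
```

View pics/s1.png

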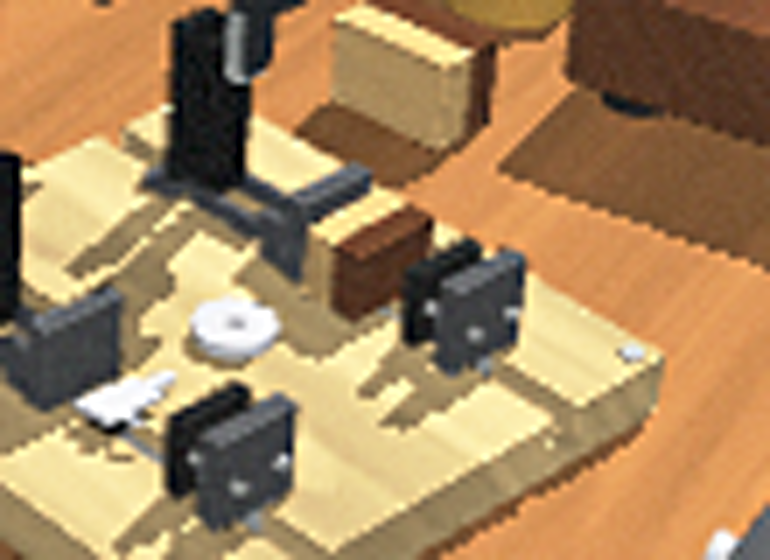

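The scene crop shows the jaw at (465,300) advanced about 12 mm. It is still clear of the block at (370,260), which has not moved, and the headshell is untouched. Now I let the trigger out and make a second stroke.

```bash
python3 -m jog '[[-1,0,-0.002,0,0],[-1,0,0,0,0],[-1,0,0.010,0,0],[-1,0,0.010,0,0],[-1,0,0,0,0]]'
python3 -m jog '[[-1,0,0,0,0],[-1,0,0,0,0]]'
python3 tr.py
python3 -m jog '[[-1,0,-0.005,0,0],[-1,0,-0.005,0,0],[-1,0,0,0,0],[-1,0,0,0,0]]'
python3 tr.py
python3 -m jog '[[-1,0,-0.003,0,0],[-1,0,0,0,0],[-1,0,0,0,0]]'
python3 tr.py
```

```text
clock: 5.3
tcp_pos: [0.5005, 0.115, 0.0964]
orientation: [0.0, 0.794, 0.608, 0.0]
wrist_force: [0.4, -0.2, 0.1]
finger_gap: 0.0857
grip_force: 0.0
clock: 5.47
tcp_pos: [0.4976, 0.1154, 0.0957]
orientation: [-0.001, 0.794, 0.608, -0.001]
wrist_force: [0.5, -0.2, -1.0]
finger_gap: 0.0856
grip_force: 0.0
head mm toward anvil 13.5 px [-3.375 -2.   ] score 0.86
block mm toward anvil 0.4 px [-0.125  0.   ] score 0.85
anvilR mm toward anvil -0.6 px [0.125 0.125] score 0.85
5.5167 [0.4975 0.1154 0.0958] [ 0.8 -0.   0.6]
clock: 5.85
tcp_pos: [0.4893, 0.1179, 0.0964]
orientation: [0.001, 0.794, 0.608, 0.001]
wrist_force: [5.5, -1.3, -3.5]
finger_gap: 0.0855
grip_force: 2.6
head mm toward anvil 16.2 px [-4.  -2.5] score 0.85
block mm toward anvil 0.0 px [0. 0.] score 0.85
anvilR mm toward anvil -0.4 px [0.125 0.   ] score 0.86
5.9 [0.4893 0.1179 0.0964] [ 4.2 -2.5 -3.3]
clock: 6.15
tcp_pos: [0.4869, 0.1185, 0.0965]
orientation: [0.001, 0.794, 0.608, 0.001]
wrist_force: [5.5, -2.5, -3.7]
finger_gap: 0.0853
grip_force: 3.1
head mm toward anvil 18.1 px [-4.5  -2.75] score 0.83
block mm toward anvil 0.0 px [0. 0.] score 0.87
anvilR mm toward anvil -1.0 px [ 0.375 -0.125] score 0.87
6.2 [0.4869 0.1185 0.0965] [ 6.2 -2.4 -3.4]
```

```bash
python3 -m jog '[[-1,0,-0.003,0,0],[-1,0,0,0,0],[-1,0,0,0,0]]'
python3 tr.py
python3 -m jog '[[-1,0,-0.003,0,0],[-1,0,0,0,0],[-1,0,0,0,0]]'
python3 tr.py pics/s2.png
```

```text
clock: 6.45
tcp_pos: [0.4842, 0.1193, 0.0965]
orientation: [0.001, 0.794, 0.608, 0.001]
wrist_force: [6.9, -3.0, -4.4]
finger_gap: 0.0854
grip_force: 3.4
head mm toward anvil 20.6 px [-5.125 -3.125] score 0.84
block mm toward anvil 0.0 px [0. 0.] score 0.89
anvilR mm toward anvil -1.0 px [ 0.375 -0.125] score 0.89
6.5 [0.4843 0.1193 0.0965] [ 7.1 -2.4 -4.4]
clock: 6.75
tcp_pos: [0.4815, 0.1201, 0.0966]
orientation: [0.002, 0.794, 0.608, 0.001]
wrist_force: [6.7, -1.5, -4.3]
finger_gap: 0.0854
grip_force: 3.5
head mm toward anvil 24.1 px [-6.    -3.625] score 0.83
block mm toward anvil 0.0 px [0. 0.] score 0.87
anvilR mm toward anvil -0.6 px [ 0.25  -0.125] score 0.91
6.8 [0.4815 0.12   0.0966] [ 7.4 -2.3 -3.4]
```

View pics/s2.png

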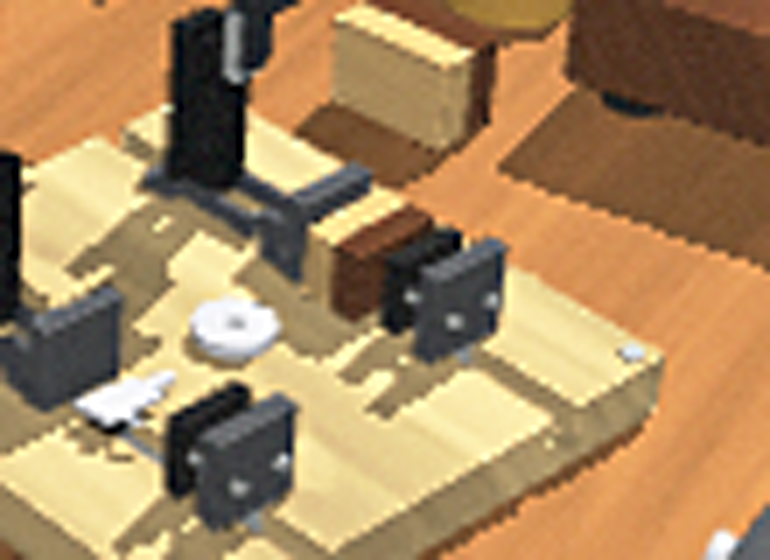

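The second stroke brought the jaw to about 24 mm. The pad at (410,285) is nearly at the block at (375,265), with a few mm left. Next is another let-out and a careful third stroke.

```bash
python3 -m jog '[[-1,0,-0.001,0,0],[-1,0,0,0,0],[-1,0,0.010,0,0],[-1,0,0.008,0,0],[-1,0,0,0,0]]'
python3 -m jog '[[-1,0,0,0,0],[-1,0,0,0,0]]'
python3 -m jog '[[-1,0,-0.005,0,0],[-1,0,-0.002,0,0],[-1,0,0,0,0],[-1,0,0,0,0]]'
python3 tr.py
python3 -m jog '[[-1,0,-0.002,0,0],[-1,0,0,0,0],[-1,0,0,0,0]]'
python3 tr.py
```

```text
clock: 7.22
tcp_pos: [0.4979, 0.1157, 0.0965]
orientation: [0.0, 0.794, 0.608, 0.0]
wrist_force: [-0.5, 0.1, 0.7]
finger_gap: 0.0851
grip_force: 0.0
clock: 7.38
tcp_pos: [0.4964, 0.1159, 0.0961]
orientation: [-0.0, 0.794, 0.608, -0.0]
wrist_force: [2.1, -0.7, -1.2]
finger_gap: 0.0851
grip_force: 1.2
clock: 7.72
tcp_pos: [0.4898, 0.1177, 0.0963]
orientation: [0.0, 0.794, 0.608, 0.0]
wrist_force: [4.4, -1.6, -2.0]
finger_gap: 0.0855
grip_force: 1.9
head mm toward anvil 25.7 px [-6.375 -3.875] score 0.84
block mm toward anvil 0.4 px [-0.125  0.   ] score 0.86
anvilR mm toward anvil -0.4 px [0.125 0.   ] score 0.86
7.7667 [0.4898 0.1177 0.0963] [ 3.7 -1.9 -2. ]
clock: 8.02
tcp_pos: [0.4887, 0.118, 0.0963]
orientation: [0.001, 0.794, 0.608, 0.0]
wrist_force: [5.6, -1.8, -4.0]
finger_gap: 0.0856
grip_force: 3.1
head mm toward anvil 26.6 px [-6.625 -4.   ] score 0.85
block mm toward anvil 0.0 px [0. 0.] score 0.86
anvilR mm toward anvil -0.8 px [0.25 0.  ] score 0.86
8.0667 [0.4887 0.118  0.0963] [ 6.4 -2.3 -3.8]
```

```bash
python3 -m jog '[[-1,0,-0.002,0,0],[-1,0,0,0,0],[-1,0,0,0,0]]'
python3 tr.py
python3 -m jog '[[-1,0,-0.002,0,0],[-1,0,0,0,0],[-1,0,0,0,0]]'
python3 tr.py
python3 -m jog '[[-1,0,-0.002,0,0],[-1,0,0,0,0],[-1,0,0,0,0]]'
python3 tr.py
```

```text
clock: 8.32
tcp_pos: [0.487, 0.1185, 0.0963]
orientation: [0.001, 0.794, 0.608, 0.001]
wrist_force: [5.4, -3.1, -3.7]
finger_gap: 0.0853
grip_force: 3.4
head mm toward anvil 28.2 px [-7.   -4.25] score 0.86
block mm toward anvil 0.0 px [0. 0.] score 0.85
anvilR mm toward anvil -1.0 px [ 0.375 -0.125] score 0.87
8.3667 [0.487  0.1185 0.0963] [ 6.8 -2.1 -4.2]
clock: 8.62
tcp_pos: [0.4852, 0.119, 0.0964]
orientation: [0.001, 0.794, 0.608, 0.001]
wrist_force: [7.7, -1.8, -5.5]
finger_gap: 0.0852
grip_force: 3.6
head mm toward anvil 29.7 px [-7.375 -4.5  ] score 0.85
block mm toward anvil 0.0 px [0. 0.] score 0.84
anvilR mm toward anvil -1.0 px [ 0.375 -0.125] score 0.89
8.6667 [0.4852 0.119  0.0964] [ 6.1 -2.5 -4.6]
clock: 8.92
tcp_pos: [0.4833, 0.1195, 0.0964]
orientation: [0.001, 0.794, 0.608, 0.001]
wrist_force: [6.5, -2.1, -4.5]
finger_gap: 0.0854
grip_force: 3.7
head mm toward anvil 31.9 px [-7.875 -4.875] score 0.86
block mm toward anvil 0.0 px [0. 0.] score 0.85
anvilR mm toward anvil -1.0 px [ 0.375 -0.125] score 0.9
8.9667 [0.4834 0.1195 0.0964] [ 6.8 -2.  -4.1]
```

```bash
python3 -m jog '[[-1,0,-0.002,0,0],[-1,0,0,0,0],[-1,0,0,0,0]]'
python3 -m jog '[[-1,0,-0.0015,0,0],[-1,0,0,0,0],[-1,0,0,0,0]]'
python3 tr.py pics/s3.png
```

```text
clock: 9.22
tcp_pos: [0.4815, 0.12, 0.0964]
orientation: [0.001, 0.794, 0.608, 0.001]
wrist_force: [6.6, -3.0, -5.5]
finger_gap: 0.0854
grip_force: 3.7
clock: 9.47
tcp_pos: [0.4802, 0.1204, 0.0964]
orientation: [0.001, 0.794, 0.608, 0.001]
wrist_force: [6.9, -2.4, -5.3]
finger_gap: 0.0856
grip_force: 4.0
head mm toward anvil 34.7 px [-8.625 -5.25 ] score 0.88
block mm toward anvil 0.8 px [-0.25  0.  ] score 0.83
anvilR mm toward anvil -0.6 px [ 0.25  -0.125] score 0.92
9.5167 [0.4802 0.1204 0.0964] [ 7.3 -2.3 -5.5]
```

View pics/s3.png

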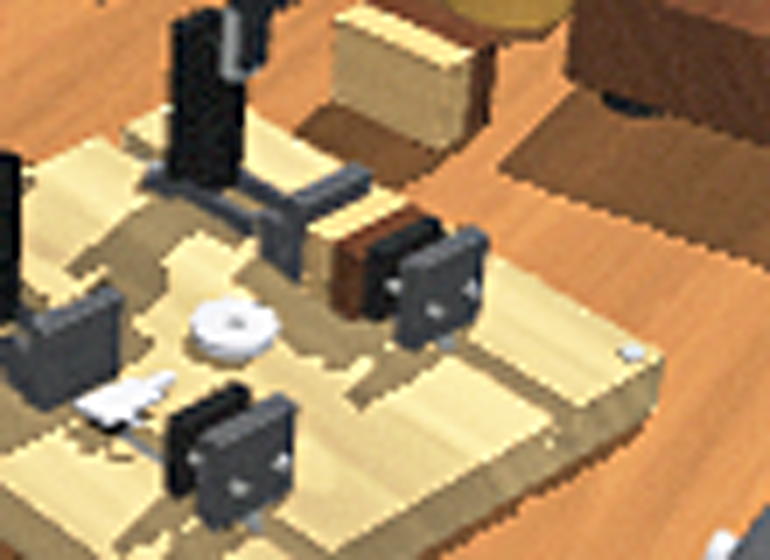

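The pad at (385,270) is now almost on the block at (350,270), and the jaw is about 34 mm in. Fourth stroke, watching the force.

```bash
python3 -m jog '[[-1,0,0.010,0,0],[-1,0,0.008,0,0],[-1,0,0,0,0],[-1,0,0,0,0],[-1,0,0,0,0]]'
python3 -m jog '[[-1,0,-0.005,0,0],[-1,0,-0.002,0,0],[-1,0,0,0,0],[-1,0,0,0,0]]'
python3 tr.py
python3 -m jog '[[-1,0,-0.002,0,0],[-1,0,0,0,0],[-1,0,0,0,0]]'
python3 tr.py
python3 -m jog '[[-1,0,-0.002,0,0],[-1,0,0,0,0],[-1,0,0,0,0]]'
python3 tr.py
```

```text
clock: 9.93
tcp_pos: [0.4961, 0.116, 0.0961]
orientation: [-0.0, 0.794, 0.608, -0.0]
wrist_force: [3.1, -0.5, -0.7]
finger_gap: 0.0857
grip_force: 1.5
clock: 10.27
tcp_pos: [0.4901, 0.1176, 0.0962]
orientation: [0.001, 0.794, 0.608, 0.001]
wrist_force: [6.0, -1.8, -4.4]
finger_gap: 0.0854
grip_force: 3.3
head mm toward anvil 39.4 px [-9.75 -6.  ] score 0.88
block mm toward anvil 4.6 px [-1.25  -0.375] score 0.8
anvilR mm toward anvil -0.4 px [0.125 0.   ] score 0.86
10.3167 [0.4901 0.1177 0.0962] [ 6.2 -1.4 -3.9]
clock: 10.57
tcp_pos: [0.4889, 0.118, 0.0962]
orientation: [0.001, 0.794, 0.608, 0.001]
wrist_force: [8.7, -2.3, -7.1]
finger_gap: 0.0853
grip_force: 4.3
head mm toward anvil 40.3 px [-10.     -6.125] score 0.89
block mm toward anvil 4.6 px [-1.25  -0.375] score 0.81
anvilR mm toward anvil -0.4 px [0.125 0.   ] score 0.86
10.6167 [0.4888 0.118  0.0962] [ 7.4 -3.5 -6.3]
clock: 10.87
tcp_pos: [0.4876, 0.1184, 0.0963]
orientation: [0.002, 0.794, 0.608, 0.001]
wrist_force: [9.6, -3.3, -7.7]
finger_gap: 0.0855
grip_force: 5.2
head mm toward anvil 41.3 px [-10.25  -6.25] score 0.88
block mm toward anvil 4.6 px [-1.25  -0.375] score 0.81
anvilR mm toward anvil -1.0 px [ 0.375 -0.125] score 0.87
10.9167 [0.4876 0.1184 0.0963] [10.3 -3.1 -7.3]
```

```bash
python3 -m jog '[[-1,0,-0.002,0,0],[-1,0,0,0,0],[-1,0,0,0,0]]'
python3 tr.py
python3 -m jog '[[-1,0,-0.002,0,0],[-1,0,0,0,0],[-1,0,0,0,0]]'
python3 tr.py; python3 tr.py|tail -1;python3 tr.py|tail -1
```

```text
clock: 11.17
tcp_pos: [0.4862, 0.1187, 0.0963]
orientation: [0.002, 0.794, 0.608, 0.002]
wrist_force: [12.1, -4.0, -9.1]
finger_gap: 0.0854
grip_force: 6.2
head mm toward anvil 43.1 px [-10.625  -6.625] score 0.88
block mm toward anvil 4.6 px [-1.25  -0.375] score 0.8
anvilR mm toward anvil -1.0 px [ 0.375 -0.125] score 0.88
11.2167 [0.4863 0.1187 0.0963] [12.2 -2.7 -8.1]
clock: 11.47
tcp_pos: [0.4849, 0.1191, 0.0964]
orientation: [0.003, 0.794, 0.608, 0.002]
wrist_force: [13.8, -4.2, -10.8]
finger_gap: 0.0855
grip_force: 7.1
head mm toward anvil 44.0 px [-10.875  -6.75 ] score 0.89
block mm toward anvil 4.1 px [-1.  -0.5] score 0.82
anvilR mm toward anvil -1.0 px [ 0.375 -0.125] score 0.89
11.5167 [0.485  0.1191 0.0963] [ 14.6  -3.6 -10.4]
11.5667 [0.485  0.1191 0.0964] [ 13.2  -3.6 -10.7]
11.6167 [0.485  0.1191 0.0964] [ 13.9  -3.1 -10.4]
```

```bash
python3 -m jog '[[-1,0,-0.001,0,0],[-1,0,0,0,0],[-1,0,0,0,0],[-1,0,0,0,0],[-1,0,0,0,0]]'
python3 tr.py pics/s4.png
```

```text
clock: 12.03
tcp_pos: [0.4845, 0.1192, 0.0964]
orientation: [0.003, 0.794, 0.608, 0.002]
wrist_force: [15.2, -5.5, -10.9]
finger_gap: 0.0853
grip_force: 7.8
head mm toward anvil 44.4 px [-11.    -6.75] score 0.89
block mm toward anvil 4.1 px [-1.  -0.5] score 0.82
anvilR mm toward anvil -1.0 px [ 0.375 -0.125] score 0.89
12.0833 [0.4845 0.1193 0.0964] [ 14.6  -4.8 -11.7]
```

View pics/s4.png

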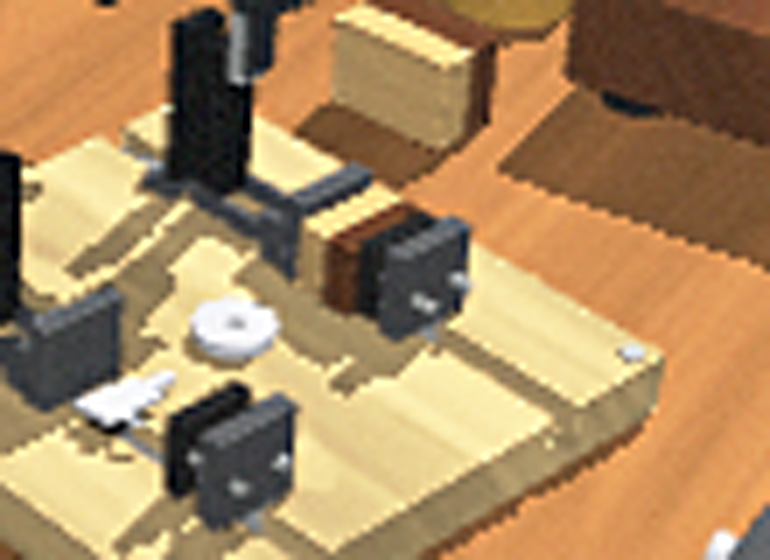

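The block at (350,265) is nipped upright against the fixed jaw, and the pad is visibly pressed in. Pad travel is about 5.7 mm by both force and distance. The headshell and ring have not moved, so I'm handing in.

```bash
python3 -c "
from workcell import env; print(env.hand_in())"
```

```text
the job is handed in; nothing more can be done
None
```

I pumped the left clamp's trigger four times and handed in still holding it squeezed, with the block nipped against the fixed jaw and the pad pressed in an estimated 5.7 mm (judged from wrist force and arm travel); no verdict came back.

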